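# Weigh the sharps pail on the spring scale

## Robot

A 7-joint arm with a two-finger parallel gripper is mounted at the origin on a cart in front of the work surface, level with it; the furniture and walls round the work are solid. World frame = base frame: x ahead of the robot, y to its left, z up, the work surface at z = 0. Lengths are in mm, angles in degrees, forces in N, time in s.
With the tool pointing down it reaches from about 400 to 900 mm from the base axis. Payload 5.5 kg.
Tool frame: the origin (TCP) lies at the centre of the arm's flange, where the gripper is bolted on; the fingertips stand 173 mm ahead of it and the grasp point (between the pads) lies 155 mm ahead of it (env.tcp_to_tips is the z of the fingertips in the tool frame, in mm); z points along the fingers, x is the direction in which the jaws open and shut, and the axes are right-handed (so a half turn about z gives the same grasp; the last joint's range is limited). The gripper opens to 85 mm and grips with 20 to 120 N. Pads are 22 mm wide; open, the fingers measure 114 mm over their backs; the gripper's body (76 mm by 85 mm) begins 54 mm behind the grasp point. The pads swing forward as they close: fully open they stand 13 mm farther back than shut.
Start: joints at [-48.862, 28.699, -24.465, 88.831, 12.651, 65.22, -12.049], TCP at [285.502, 583.939, 404.71] pointing down, gripper open.
Joint ranges: [-164.97, 164.97], [-17.58, 116.51], [-87.97, 89.64], [11.32, 138.91], [-80.73, 260.73], [10.89, 115.49], [-147.41, 147.41]. Speed limits (degrees/s): [147.25, 147.25, 180, 180, 180, 180, 180].

## Interface

Orientations are given as a 3x3 rotation matrix whose columns are the frame's x, y, z axes.
In Python, from station import env gives the robot as it stands.
- The arm moves only by the tool drive_tool, never from a script. Its argument "deltas" is a list of rows, each a list of 7 numbers: the finger opening in cm, from 0 to 8.54, then the shift along the tool's x, y, z in cm, then the turn, a rotation vector about the tool's x, y, z in rad. In form: [[jaw, x, y, z, wx, wy, wz], ...]. A call has 1 to 20 rows; each row is the pose to reach, as a shift and turn from the pose commanded when the call began, along the tool's axes at that moment; what a row does not reach only later rows make up. A row lasts 1/8 s, in which the tool goes at most 62.5 mm and 10.7 degrees, less where a joint would pass 70% of its speed; a pose out of reach is approached as far as the arm can. A call with a gripper value outside its range is refused whole. The fingers move at their own pace and stop on an object; "force" is the grip in N (left out, the last holds). Time passes only in rows, so rows that repeat a pose let the fingers close. It gives the time, the measured TCP pose, the force and the opening at its end, in the units of the state.
- env.state(): the state, without advancing time (a new reading comes with each control period).
- env.get_image(name): name is "scene" or "top"; returns a dict with "color" (400x640x3 uint8, red, green, blue), "intrinsics" (3x3 intrinsics, pixels), "rvec" (rotation vector, rad) and "tvec" (3), from world to camera coordinates, as OpenCV has them. Camera axes: x right, y down, z forward; pixel columns grow to the right and rows downward; lengths in mm; the calibration is good to about 2 mm. A picture is of the moment at which its call begins. There is no depth.
- env.close_job(): hands the job in, once; it reports no verdict.
Trained networks look in the newest picture that a camera, given by its name, has taken for a name from the list of things; names that differ only in an ending like _2 or _b are one class to them, and where a whole thing is asked for, a point or a joint stands for the part that bears it (a point fixed in the world has none). Each returns a list of dicts, best first, with "score" (0 to 1); they miss things now and then, are a little off and sometimes report something else, mostly with a low value. They report only what shows in the picture. A call takes as long as a camera call. They do not tell look-alikes from the thing itself.
- env.recognise(camera, name): "bbox" ([left, top, width, height] in pixels, round what is visible of it).
- env.trace(camera, name): "mask" (400x640 bool, what is visible of it) and "bbox" ([left, top, width, height] in pixels, round what is visible of it).
- env.tip_of(camera, name): "at" ([column, row] in pixels: a listed point, or the origin of a listed thing).
The state is a dict: "t": time; "joint_pos": joint angles; "qvel": joint speeds; "tau": joint torques, N m; "ee_pos": TCP position; "eef_rot": TCP orientation; "force": force on the tool from outside, world axes, zero at the start; "torque": the same for the moment, N m; "opening": opening from 0.0 (shut) to 1.0 (fully open).
Only numpy, scipy, OpenCV 4.12 (cv2) and the standard library are available. Lean on these libraries where they do the work, as an engineer would, in place of code of your own. Each camera call takes 0.05 s, during which the arm holds its last target.

## Task

Weigh the closed sharps pail before collection: lift it upright by its black grip, push its hanging rung down past the brass keeper into the hook of the bench spring scale, and keep holding while you lower it slowly, until the spring carries the whole weight. Only then let go, so gently that the needle neither drops nor bounces, and leave the pail hanging still and free of the table with the keeper closed over the rung. Do not force the hook down, and leave the calculator, marker, vial and tape roll alone.

Things in the scene. Friction and masses are not known exactly. Their poses are not given: they have to be found in the camera images.
- pail: Closed yellow sharps pail, red lid, 100 mm across, lid top 65 mm up; weight unknown (0.25 to 0.85 kg). Origin: centre of its underside, z up. A rigid steel stirrup stands in its y-z plane: two 5 mm rods, above z = 120 mm at y = -20 and +20, carry a hanging rung and above it a grip. Between lid and rung it is open along x, for a hook to enter.
- pail_rung (a point): Centre of the hanging rung: a bare steel bar 6 mm thick and 35 mm long between the rods, along the pail's y axis, 136 mm above the pail's underside.
- pail_grip (a point): Centre of the black plastic grip, the place to hold: a bar 12 mm thick (pail's x), 50 mm long (pail's y), 15 mm high, 204 mm above the pail's underside, so 68 mm above the rung.
- scale: White bench spring scale, fixed; origin on the table under the empty hook. x points from the hook back to the column, 60 mm wide, whose front is 125 mm behind the hook; dial on top, 116 mm across, top at 378 mm. Two base legs 20 mm high, 22 wide, along x at y = -80 and +80 from x = -50 back. The needle turns clockwise as the hook sinks, full scale 1 kg.
- hook_seat (a point): Where the centre of a seated 6 mm bar lies in the snap hook; 205 mm up when empty, sinks with the hook; axes as the scale's. Upturned J of 8 mm rod in the x-z plane: throat 18 mm wide along x, centred; free tip on the -x side, top 38 mm above the seat; underside 11 mm below. Shank on +x, then an arm (top 36 mm above the seat) back to the column. A bar comes over the tip from -x, then down.
- scale_hook (a joint): How far the hook has sunk from empty rest, m: 0 to 0.06 (end stop). Spring about 160 N/m (61 mm per kg hung), damper about 6 N s/m. A hand pressing on the load sinks it just the same, so this reading alone does not tell whether the spring carries the whole weight.
- keeper (a joint): Brass spring keeper over the hook's throat, 24 mm long, pivot on the shank 30 mm above the seat: 0 = closed, grows in rad as it is pushed down and in, up to 1.5. About half a newton opens it; it lets a bar pass about 8 mm above the seat and snaps shut over it.
- calculator: Grey desk calculator, 150 x 108 x 21 mm, lying on the table; origin at the centre of its underside. Leave alone.
- marker: Marker pen, 16 x 122 x 17 mm, lying on the table along its y axis. Leave alone.
- vial_big: Glass vial with grey cap, 33 mm across, 56 mm high, standing. Leave alone.
- tape_roll: Roll of beige tape, 56 mm across, 25 mm high, lying flat. Leave alone.
Things that resemble listed ones, but are neither listed nor needed, are in the scene too. Of the things like the pail, leave any that is white; of the rest the larger one is meant.

How it is judged:
By the outcome, as a careful person would: the job done as asked, in the order asked, and still so for the second after the job is handed in, with the robot touching nothing.
It also fails if it takes over 58 s, if anything falls off the work surface, if the arm or the gripper's body presses on something with over 40 N, if the wrist force passes 120 N, or if a joint passes its speed limit or range.

## Working session

There is one attempt and no reset: what is moved stays moved. The work goes in short steps, Python scripts to look and compute and a tool call to move; the robot and the scene stay as the last step left them, time stands still between calls to the robot, and variables do not carry over. Pictures are saved under pics/ and viewed, and the job is handed in when it is done.

Besides the shell and the picture viewer there is one more tool, called after "Request:" as name([rows], argument=value, ...), one row to a line, values as JSON. drive_tool: Moves the arm, as the interface text tells. Its arguments: {"type":"object","properties":{"deltas":{"type":"array","items":{"type":"array","items":{"type":"number"}}},"force":{"type":"number"}},"required":["deltas"]}

```bash
mkdir -p pics; ls; cat > h.py <<'E'
import numpy as np, cv2
from station import env
def cam(n):
    im=env.get_image(n); R=cv2.Rodrigues(np.array(im["rvec"],float))[0]; t=np.array(im["tvec"],float).ravel(); return im["color"],np.array(im["intrinsics"],float),R,t
def save(img,p,s=1,crop=None):
    if crop: x,y,w,h=crop; img=img[y:y+h,x:x+w]
    if s!=1: img=cv2.resize(img,None,fx=s,fy=s,interpolation=cv2.INTER_CUBIC)
    cv2.imwrite(p,cv2.cvtColor(img,cv2.COLOR_RGB2BGR))
def proj(P,c):
    _,K,R,t=c; q=K@(R@np.array(P,float)+t); return q[:2]/q[2]
def ray(px,c):
    _,K,R,t=c; d=R.T@np.linalg.inv(K)@np.array([px[0],px[1],1.]); o=-R.T@t; return o,d/np.linalg.norm(d)
def atz(px,c,z):
    o,d=ray(px,c); return o+d*(z-o[2])/d[2]
def tri(ps):
    A=np.zeros((3,3));b=np.zeros(3);rs=[ray(p,c) for p,c in ps]
    for o,d in rs:
        M=np.eye(3)-np.outer(d,d);A+=M;b+=M@o
    X=np.linalg.solve(A,b); return X,[np.linalg.norm((np.eye(3)-np.outer(d,d))@(X-o)) for o,d in rs]
E
python3 - <<'E'
from h import *
for n in("scene","top"):
    c=cam(n); save(c[0],f"pics/{n}0.png"); print(n,-c[2].T@c[3],c[1][0,0])
    for k in("pail","pail_rung","pail_grip","scale","hook_seat"):
        print(k,[(np.round(d["at"]),round(d["score"],2)) for d in env.tip_of(n,k)])
    for k in ("pail","calculator","marker","vial_big","tape_roll","keeper","scale"):
        print(k,[(d["bbox"],round(d["score"],2)) for d in env.recognise(n,k)])
print(env.state())
E
```

```text
pics
scene [  37.60236026 -610.56478832  964.74266195] 445.83207617270983
pail [(array([284., 213.]), 0.95), (array([235., 221.]), 0.94), (array([262., 254.]), 0.87), (array([372., 227.]), 0.3)]
pail_rung [(array([282., 177.]), 0.9), (array([232., 200.]), 0.8)]
pail_grip [(array([261., 199.]), 0.93), (array([229., 186.]), 0.73), (array([282., 159.]), 0.69), (array([335., 350.]), 0.47), (array([284., 212.]), 0.33)]
scale []
hook_seat [(array([375., 227.]), 0.96)]
pail [([266.8, 151.3, 32.7, 69.3], 0.96), ([244.2, 194.6, 38.8, 71.0], 0.75), ([219.5, 184.6, 23.5, 45.5], 0.73)]
calculator [([300.6, 323.7, 68.1, 54.1], 0.56)]
marker [([280.3, 294.9, 45.9, 9.0], 0.65)]
vial_big []
tape_roll [([229.0, 178.5, 21.6, 21.7], 0.53)]
keeper []
scale [([330.2, 135.8, 112.9, 176.3], 0.97)]
top [ 278.48486588   79.13883592 1234.89414913] 387.15966988013736
pail [(array([256., 210.]), 0.84), (array([247., 256.]), 0.71), (array([298., 249.]), 0.69)]
pail_rung [(array([240., 255.]), 0.94), (array([295., 245.]), 0.84), (array([252., 200.]), 0.82)]
pail_grip [(array([234., 254.]), 0.75), (array([249., 19
[... 626 characters left out ...]
 12.64982296,  65.22017585, -12.04731926]), 'qvel': array([ 0.11811078, -0.03414511, -0.03750712, -0.01773911,  0.03231225,
        0.00373766, -0.03779539]), 'tau': array([-6.33760228e-04, -5.69371247e+01, -5.81125036e+00, -2.81324726e+01,
        1.24136990e-02,  1.71346357e-03,  7.73902116e-06]), 'ee_pos': array([285.47366466, 583.93615834, 404.70898532]), 'eef_rot': array([[ 4.39195002e-01,  8.98391756e-01, -5.30537855e-05],
       [ 8.98391758e-01, -4.39195002e-01,  2.00662165e-05],
       [-5.27363391e-06, -5.64760656e-05, -9.99999998e-01]]), 'force': array([-0.55663034, -0.19408187,  0.12831225]), 'torque': array([-0.00814543,  0.02368173,  0.02514532]), 'opening': 0.9991232192129696}
```

View images.

View pics/scene0.png

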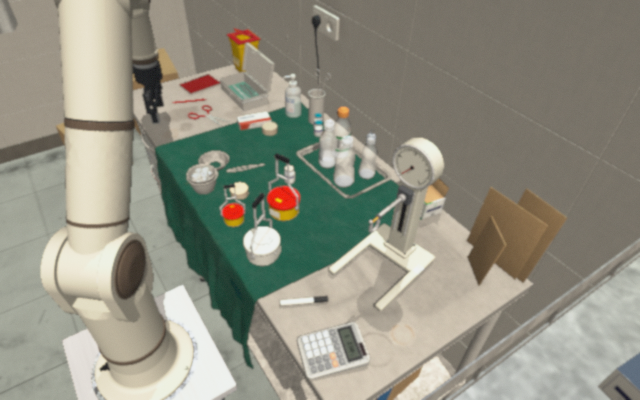

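View pics/top0.png

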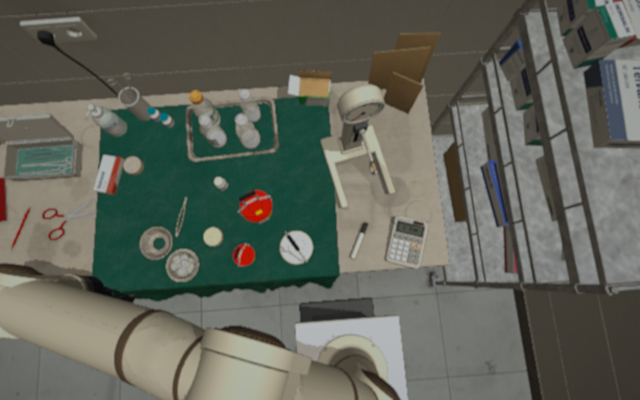

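```bash
python3 - <<'E'
import cv2
a=cv2.imread("pics/scene0.png");b=cv2.imread("pics/top0.png")
cv2.imwrite("pics/sc.png",cv2.resize(a[130:280,205:405],None,fx=4,fy=4,interpolation=2))
cv2.imwrite("pics/tc.png",cv2.resize(b[150:290,200:400],None,fx=4,fy=4,interpolation=2))
E
```

```text
(no output)
```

View pics/sc.png

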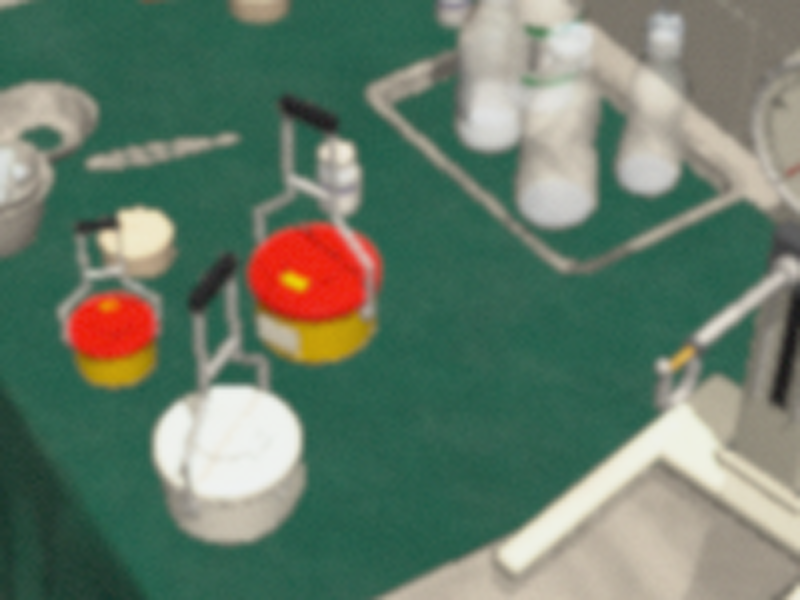

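View pics/tc.png

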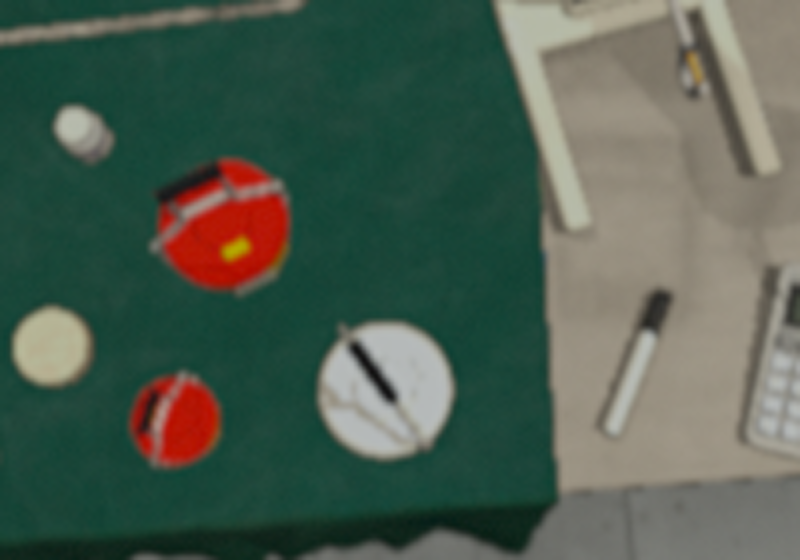

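```bash
python3 - <<'E'
import cv2
a=cv2.imread("pics/scene0.png");b=cv2.imread("pics/top0.png")
def s(i,n,x,y,w,h,f):
    o=cv2.resize(i[y:y+h,x:x+w],None,fx=f,fy=f,interpolation=2)
    for k in range(0,w,10): cv2.putText(o,str(x+k),(k*f,8),0,.3,(255,0,255)); cv2.line(o,(k*f,0),(k*f,h*f),(255,0,255) if k%50==0 else (90,90,90),1)
    for k in range(0,h,10): cv2.putText(o,str(y+k),(0,k*f+4),0,.3,(255,0,255)); cv2.line(o,(0,k*f),(w*f,k*f),(90,90,90),1)
    cv2.imwrite(n,o)
s(a,"pics/g1.png",320,130,130,190,4) if 0 else s(a,"pics/g1.png",325,170,120,145,4)
s(b,"pics/g2.png",320,80,80,130,4)
s(a,"pics/g3.png",255,145,60,80,7)
s(b,"pics/g4.png",230,180,60,50,10)
E
```

```text
(no output)
```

View pics/g1.png

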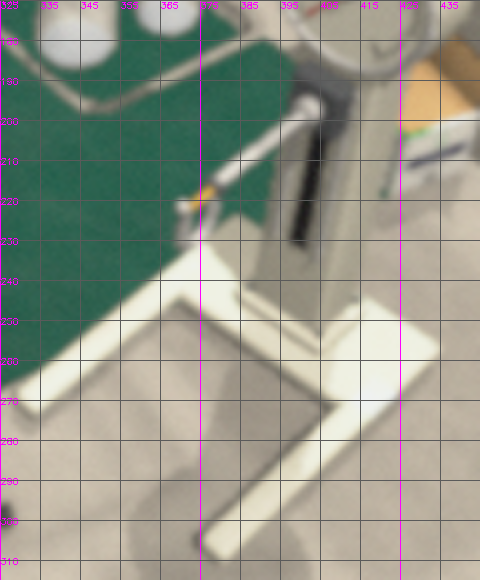

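View pics/g2.png

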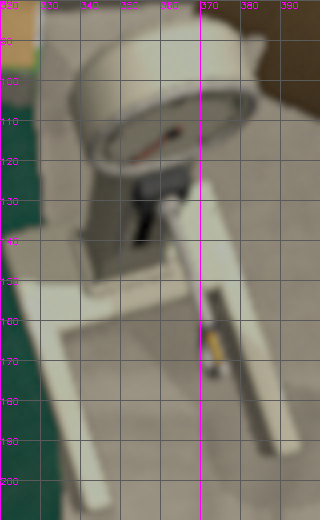

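View pics/g3.png

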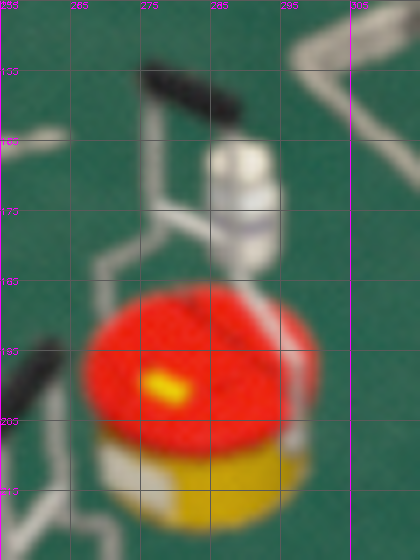

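View pics/g4.png

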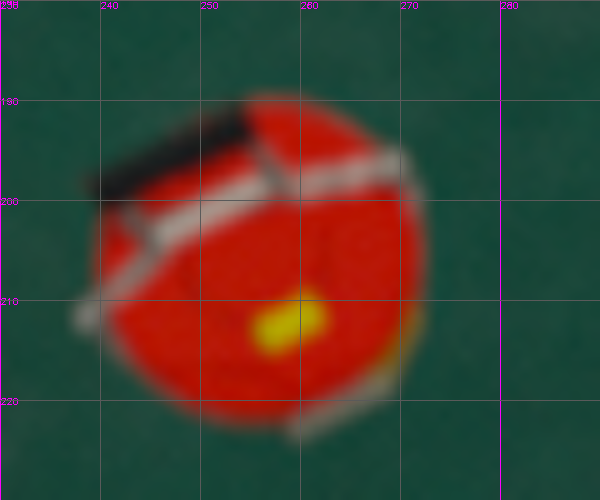

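```bash
cat > fit.py <<'E'
from h import *
from scipy.optimize import least_squares
S=cam("scene");T=cam("top")
def P(p,l):
    c,s=np.cos(p[2]),np.sin(p[2]); return np.array([p[0]+c*l[0]-s*l[1],p[1]+s*l[0]+c*l[1],l[2]])
def fit(obs,x0):
    f=lambda p:np.concatenate([proj(P(p,l),c)-np.array(px) for c,l,px in obs])
    r=least_squares(f,x0,loss="soft_l1"); print(np.round(r.x[:2],1),np.degrees(r.x[2]).round(1)); print(np.round(f(r.x).reshape(-1,2),1).tolist()); return r.x
E
python3 - <<'E'
from fit import *
print("hook net",tri([((375,227),S),((372,167),T)]), "tip/keeper", tri([((371.5,220.5),S),((373.5,173.5),T)]))
obs=[(T,(-50,91,20),(340.5,207)),(T,(-50,69,20),(347.5,205.5)),(T,(-50,-69,20),(388,194)),(T,(-50,-91,20),(395,192)),
 (S,(-50,91,20),(329,267)),(S,(-50,69,20),(335,273)),(S,(-50,-69,20),(374,304)),(S,(-50,-91,20),(381,309)),
 (T,(0,0,205),(372,169)),(S,(0,0,205),(374,227))]
s=fit(obs,[500,-80,0])
for c,n in((S,'S'),(T,'T')):
    for l in ((0,0,205),(-13,0,243),(13,0,241),(125,30,241),(125,-30,20)): print(n,l,proj(P(s,l),c).round(1))
print("pail")
for y in(25,-25):
  pass
print("grip c",tri([((282,159.),S),((247,195.5),T)]), "rung c", tri([((281,177.),S),((252,201),T)]))
obs=[(S,(0,25,211),(275,155)),(S,(0,-25,211),(288.5,161)),(T,(0,25,211),(240,198.5)),(T,(0,-25,211),(254,191.5)),
 (T,(0,17.5,136),(246,203.5)),(T,(0,-17.5,136),(258,198.5)),(S,(0,17.5,136),(277,174)),(S,(0,0,65),(283.5,197)),(T,(0,0,65),(256,206))]
best=fit(obs,[380,270,.3])
E
```

```text
hook net (array([565.6530884 , -91.88972351, 207.31259773]), [np.float64(0.9558594131703934), np.float64(0.9558594131703325)]) tip/keeper (array([544.10342661, -91.59077453, 238.34637046]), [np.float64(4.759608777801797), np.float64(4.7596087778017635)])
[562.  -91.4] 11.2
[[0.6, -0.3], [0.2, -0.6], [0.9, -0.3], [0.5, -0.1], [-0.8, -0.1], [-0.9, -1.4], [0.0, -0.5], [-0.2, 0.0], [-0.3, -0.2], [-0.1, 1.0]]
S (0, 0, 205) [373.9 228. ]
S (-13, 0, 243) [372.1 219.4]
S (13, 0, 241) [379.3 214.5]
S (125, 30, 241) [398.8 186.4]
S (125, -30, 20) [404.2 257.4]
T (0, 0, 205) [371.7 168.8]
T (-13, 0, 243) [375.1 169.4]
T (13, 0, 241) [372.1 160.6]
T (125, 30, 241) [349.5 125.4]
T (125, -30, 20) [361.6 146.8]
pail
grip c (array([513.32731968, 255.12032267, 200.86808964]), [np.float64(0.419959398373946), np.float64(0.41995939837400187)]) rung c (array([508.13239838, 252.22204753, 140.47662167]), [np.float64(1.2919297818895912), np.float64(1.2919297818898057)])
[510.6 251.7] -339.8
[[-0.4, -1.3], [0.1, -0.5], [-0.9, 0.7], [2.2, 0.2], [0.7, -0.2], [-0.2, -0.1], [0.6, 1.5], [-0.5, -0.9], [0.1, -0.6]]
```

```bash
cat >> h.py <<'E'
def goto(pos,yaw,cmd=None):
    s=env.state(); p,R=(s["ee_pos"],s["eef_rot"]) if cmd is None else cmd
    c,q=np.cos(np.radians(yaw)),np.sin(np.radians(yaw))
    Rt=np.array([[c,q,0],[q,-c,0],[0,0,-1.]])
    d=R.T@(np.array(pos,float)-p)/10; rv=cv2.Rodrigues(R.T@Rt)[0].ravel()
    print("t",s["t"],"delta cm",d.round(2),"rot",rv.round(3))
E
python3 - <<'E'
from fit import *
def ov(c,p,ls,n,crop,f,rad=50):
    x,y,w,h=crop; o=cv2.resize(c[0][y:y+h,x:x+w],None,fx=f,fy=f,interpolation=2)
    for a,b in ls:
        u=(proj(P(p,a),c)-[x,y]+.5)*f; v=(proj(P(p,b),c)-[x,y]+.5)*f
        cv2.line(o,tuple(int(k) for k in u),tuple(int(k) for k in v),(0,255,255),1)
    return o
pp=[510.6,251.7,np.radians(20.2)]; sp=[562,-91.4,np.radians(11.2)]
pl=[((0,-25,211),(0,25,211)),((0,-25,197),(0,25,197)),((0,-20,136),(0,20,136)),((0,-20,120),(0,-20,204)),((0,20,120),(0,20,204))]
a=np.linspace(0,2*np.pi,25)
for z,r in((65,50),(0,48)): pl+=[((r*np.cos(a[i]),r*np.sin(a[i]),z),(r*np.cos(a[i+1]),r*np.sin(a[i+1]),z)) for i in range(24)]
sl=[]
for y0 in(-91,-69,69,91): sl+=[((-50,y0,20),(120,y0,20))]
sl+=[((-50,69,20),(-50,91,20)),((-50,-69,20),(-50,-91,20))]
sl+=[((-13,0,205),(-13,0,243)),((13,0,205),(13,0,237)),((13,0,237),(125,0,237)),((-13,0,205),(0,0,198)),((0,0,198),(13,0,205))]
i1=ov(S,pp,pl,0,(255,145,60,80),7);i2=ov(T,pp,pl,0,(230,180,60,50),7)
i3=ov(S,sp,sl,0,(325,170,120,145),4);i4=ov(T,sp,sl,0,(320,110,90,105),5)
def cat(a,b):
    h=max(a.shape[0],b.shape[0]); f=lambda i:np.vstack([i,np.zeros((h-i.shape[0],i.shape[1],3),np.uint8)]); return np.hstack([f(a),f(b)])
save(cat(i1,i2),"pics/o1.png");save(cat(i3,i4)[:600,:],"pics/o2.png")
save(ov(T,sp,sl,0,(350,120,50,60),10),"pics/o3.png")
goto([510.6,251.7,440],20.2)
E
```

```text
t 1.5 delta cm [-19.96  34.81  -3.53] rot [-0.    -0.     0.763]
```

View pics/o1.png

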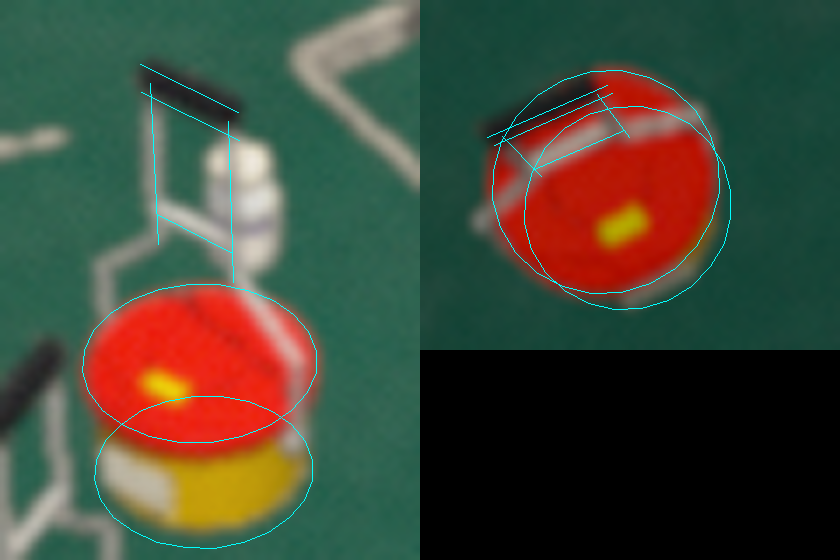

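View pics/o2.png

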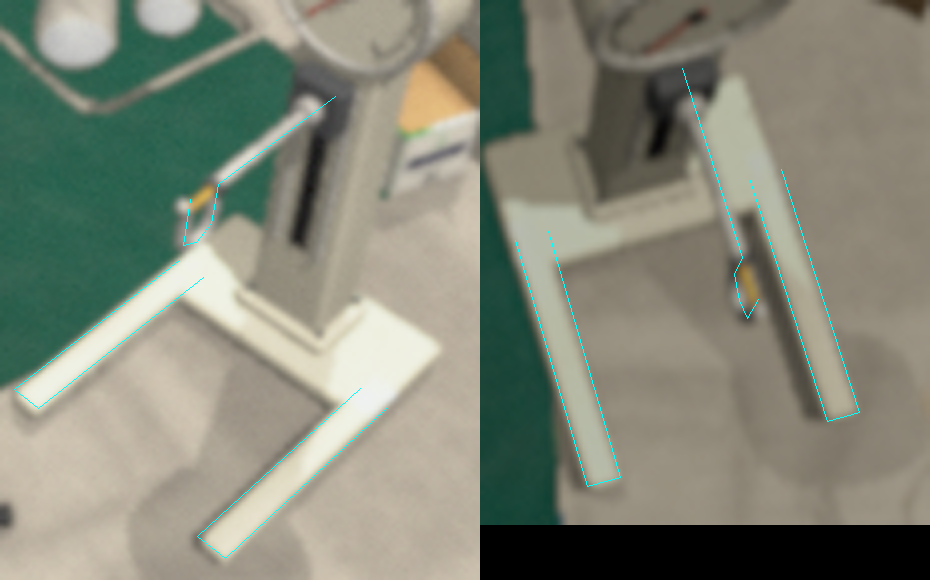

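View pics/o3.png

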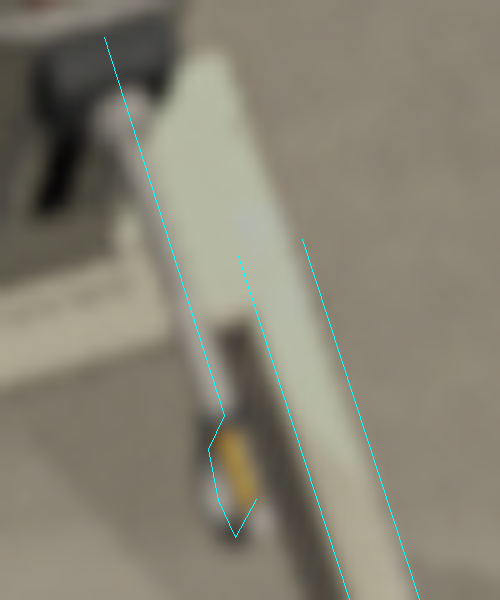

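```bash
python3 - <<'E'
from fit import *
sp=[562,-91.4,np.radians(11.2)]
c,s=np.cos(sp[2]),np.sin(sp[2])
for n,a,b in(("kn",(373,222),(375,171)),("kf",(378.5,217),(372.5,163)),("tip",(370.7,221.3),(376,172)),("armstart",(403.5,196),(362.3,130.8))):
    X,e=tri([(a,S),(b,T)]); d=X[:2]-sp[:2]; print(n,X.round(1),np.round(e,1),"local",(c*d[0]+s*d[1]).round(1),(-s*d[0]+c*d[1]).round(1))
a=S[0][208:243,362:386];b=T[0][150:185,358:388]
save(a,"pics/k1.png",16); save(b,"pics/k2.png",16)
E
```

```text
kn [549.  -95.6 235.2] [2.1 2.1] local -13.5 -1.6
kf [570.5 -90.5 236.1] [1.1 1.1] local 8.5 -0.8
tip [542.9 -96.  241.9] [0.6 0.6] local -19.6 -0.8
armstart [661.8 -71.4 242.4] [1.7 1.7] local 101.8 0.2
```

View pics/k1.png

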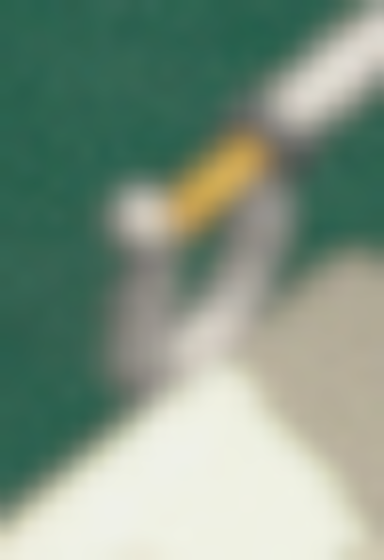

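View pics/k2.png

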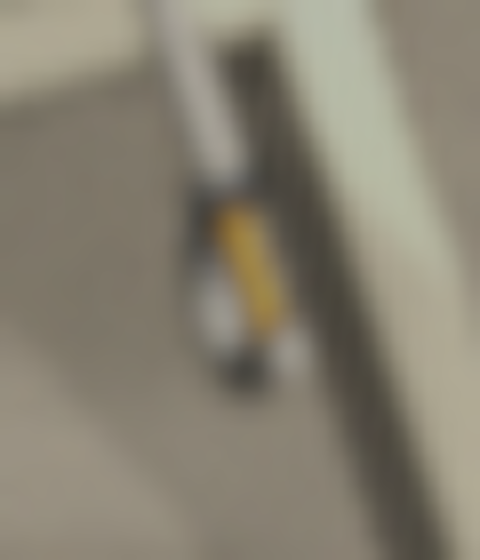

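```bash
python3 - <<'E'
from fit import *
for sh in(0,-3,-6):
    sp=[562,-91.4-0.8,np.radians(11.2)]; c,s=np.cos(sp[2]),np.sin(sp[2])
    sp=[562+c*sh,-92.2+s*sh,sp[2]]
    print(sh)
    for n,l,cc in (("tip S 370.3,221",(-13,0,241),S),("tip T 375.4,171.8",(-13,0,241),T),("Lrod S 370.3,225.6",(-13,0,222),S),("Rrod S 377.9,222",(13,0,218),S),("Rrod S",(13,0,228),S),("shank/arm corner T 371.7,162",(13,0,240),T),("bend bottom T(edge 372.8,174)",(-13,0,201),T),("shank T 371,169.5",(13,0,205),T),("seat",(0,0,205),T)):
        print(n,proj(P(sp,l),cc).round(1))
E
```

```text
0
tip S 370.3,221 [372.2 220.2]
tip T 375.4,171.8 [375.3 169.6]
Lrod S 370.3,225.6 [371.3 226. ]
Rrod S 377.9,222 [378.3 221.7]
Rrod S [378.9 218.7]
shank/arm corner T 371.7,162 [372.4 160.7]
bend bottom T(edge 372.8,174) [373.2 173.6]
shank T 371,169.5 [370.6 164.5]
seat [372.  168.8]
-3
tip S 370.3,221 [371.4 220.9]
tip T 375.4,171.8 [375.6 170.7]
Lrod S 370.3,225.6 [370.5 226.6]
Rrod S 377.9,222 [377.5 222.3]
Rrod S [378.  219.3]
shank/arm corner T 371.7,162 [372.7 161.7]
bend bottom T(edge 372.8,174) [373.5 174.6]
shank T 371,169.5 [370.9 165.5]
seat [372.3 169.8]
-6
tip S 370.3,221 [370.5 221.5]
tip T 375.4,171.8 [376.  171.7]
Lrod S 370.3,225.6 [369.6 227.3]
Rrod S 377.9,222 [376.7 222.9]
Rrod S [377.2 219.9]
shank/arm corner T 371.7,162 [373.  162.8]
bend bottom T(edge 372.8,174) [373.8 175.6]
shank T 371,169.5 [371.3 166.5]
seat [372.6 170.8]
```

Request:
drive_tool([
  [8.5, -2, 3.5, -1, 0, 0, 0.08],
  [8.5, -5, 8.7, -3.5, 0, 0, 0.19],
  [8.5, -8, 14, -3.5, 0, 0, 0.31],
  [8.5, -11, 19.2, -3.5, 0, 0, 0.42],
  [8.5, -14, 24.4, -3.5, 0, 0, 0.54],
  [8.5, -17, 29.7, -3.5, 0, 0, 0.65],
  [8.5, -19, 33.3, -3.5, 0, 0, 0.73],
  [8.5, -20, 34.8, -3.5, 0, 0, 0.763],
  [8.5, -20, 34.8, -3.5, 0, 0, 0.763],
])

```text
t: 2.82
ee_pos: [510.5, 251.0, 439.7]
eef_rot: [[0.939, 0.345, -0.0], [0.345, -0.939, 0.0], [-0.0, -0.0, -1.0]]
force: [-0.1, -0.9, -0.1]
opening: 0.998
```

```bash
python3 - <<'E'
from fit import *
save(S[0],"pics/s1.png",4,(225,110,150,130));save(T[0],"pics/t1.png",4,(200,140,150,130))
goto([511.5,253,359],20.2); s=env.state(); print(s["ee_pos"],s["force"])
E
```

```text
t 2.925 delta cm [0.21 0.14 8.07] rot [-0.001  0.     0.004]
[509.09734225 253.4768674  439.69114843] [ 0.50564511  1.22355952 -0.15765451]
```

View pics/s1.png

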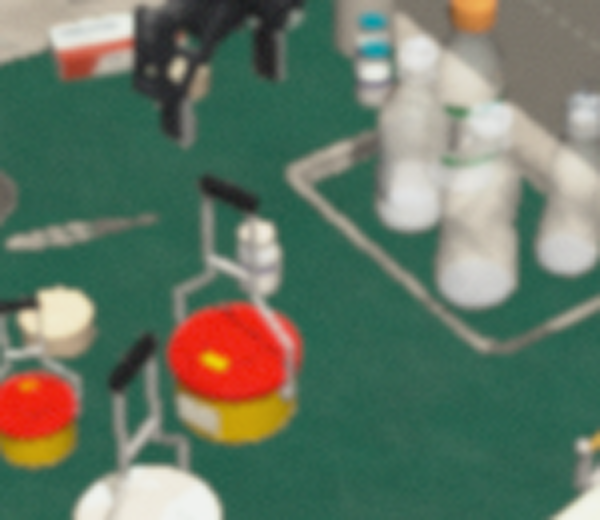

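View pics/t1.png

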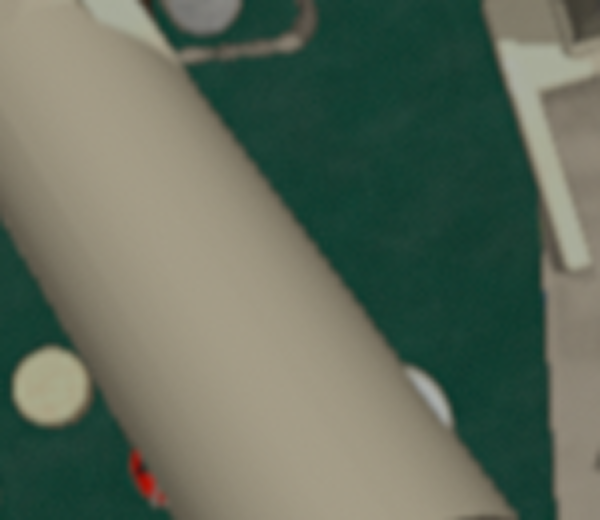

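Request:
drive_tool([
  [8.5, 0.1, 0.05, 1.5, 0, 0, 0],
  [8.5, 0.1, 0.05, 4, 0, 0, 0],
  [8.5, 0.1, 0.05, 6.5, 0, 0, 0],
  [8.5, 0.1, 0.05, 7.8, 0, 0, 0],
  [8.5, 0.1, 0.05, 8.1, 0, 0, 0],
  [8.5, 0.1, 0.05, 8.1, 0, 0, 0],
], force=60)

```text
t: 3.68
ee_pos: [511.5, 251.8, 359.0]
eef_rot: [[0.938, 0.346, 0.0], [0.346, -0.938, 0.0], [0.001, -0.0, -1.0]]
force: [0.6, -0.2, 0.1]
opening: 0.994
```

```bash
python3 - <<'E'
from fit import *
save(S[0],"pics/s2.png",6,(245,120,90,100))
s=env.state(); print(s["t"],s["ee_pos"],s["force"],proj((510.5,252,204),S))
E
```

```text
3.775 [511.70405441 251.61214296 359.58805924] [1.09394331 0.22873026 0.3692947 ] [281.49966776 159.05369811]
```

View pics/s2.png

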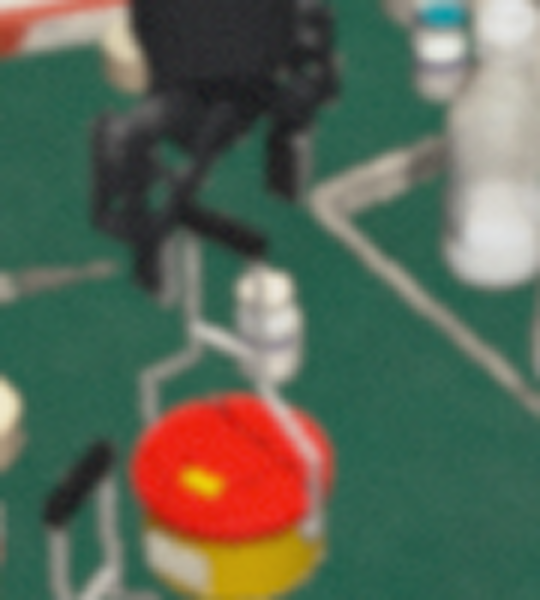

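Request:
drive_tool([
  [4, 0, 0, 0, 0, 0, 0],
  [3, 0, 0, 0, 0, 0, 0],
  [2.2, 0, 0, 0, 0, 0, 0],
  [1.6, 0, 0, 0, 0, 0, 0],
  [1, 0, 0, 0, 0, 0, 0],
  [0.5, 0, 0, 0, 0, 0, 0],
  [0.5, 0, 0, 0, 0, 0, 0],
  [0.5, 0, 0, 0, 0, 0, 0],
], force=60)

```text
t: 4.78
ee_pos: [511.7, 251.2, 359.0]
eef_rot: [[0.938, 0.346, 0.001], [0.346, -0.938, 0.0], [0.001, 0.0, -1.0]]
force: [2.4, -0.2, 2.2]
opening: 0.131
```

```bash
python3 - <<'E'
from fit import *
save(S[0],"pics/s3.png",6,(245,120,90,100))
s=env.state(); print(s["t"],s["ee_pos"],s["force"],s["torque"],s["opening"])
E
```

```text
4.875 [511.69036288 251.26704906 359.02661885] [ 2.41333229 -0.28235521  3.09906854] [-0.17710544 -0.62672212  0.02603236] 0.12713327296289545
```

View pics/s3.png

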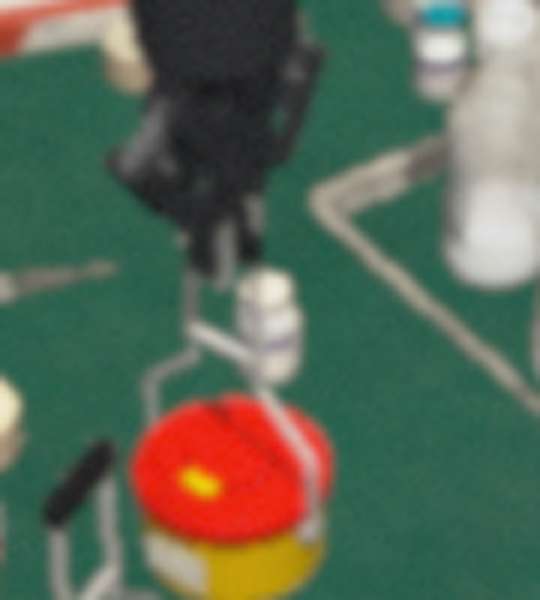

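Request:
drive_tool([
  [0.5, 0, 0, -0.3, 0, 0, 0],
  [0.5, 0, 0, -0.8, 0, 0, 0],
  [0.5, 0, 0, -1.6, 0, 0, 0],
  [0.5, 0, 0, -2.6, 0, 0, 0],
  [0.5, 0, 0, -3.6, 0, 0, 0],
  [0.5, 0, 0, -4, 0, 0, 0],
  [0.5, 0, 0, -4, 0, 0, 0],
  [0.5, 0, 0, -4, 0, 0, 0],
  [0.5, 0, 0, -4, 0, 0, 0],
  [0.5, 0, 0, -4, 0, 0, 0],
], force=60)

```text
t: 6.12
ee_pos: [511.3, 251.2, 398.4]
eef_rot: [[0.938, 0.346, -0.001], [0.346, -0.938, -0.0], [-0.001, -0.0, -1.0]]
force: [-0.7, -0.1, -6.7]
opening: 0.131
```

```bash
python3 - <<'E'
from fit import *
save(S[0],"pics/s4.png",6,(245,100,90,100))
for i in range(5):
    env.get_image("top"); s=env.state(); print(s["t"],s["ee_pos"].round(1),s["force"].round(2),s["torque"].round(3),s["opening"])
E
```

```text
6.275 [511.4 251.3 398.6] [-0.51  0.13 -6.21] [-0.061 -0.     0.021] 0.12853027492335659
6.325 [511.4 251.3 398.6] [-0.98  0.07 -5.63] [0.001 0.038 0.016] 0.12769993530064974
6.375 [511.4 251.3 398.6] [ 0.26 -1.03 -5.75] [ 0.009  0.027 -0.012] 0.12827806577916018
6.425 [511.4 251.3 398.7] [ 0.6   0.8  -5.22] [-0.004  0.032  0.021] 0.12498175784979455
6.475 [511.4 251.3 398.7] [-0.63 -0.52 -5.96] [0.011 0.022 0.005] 0.12723687150743493
```

View pics/s4.png

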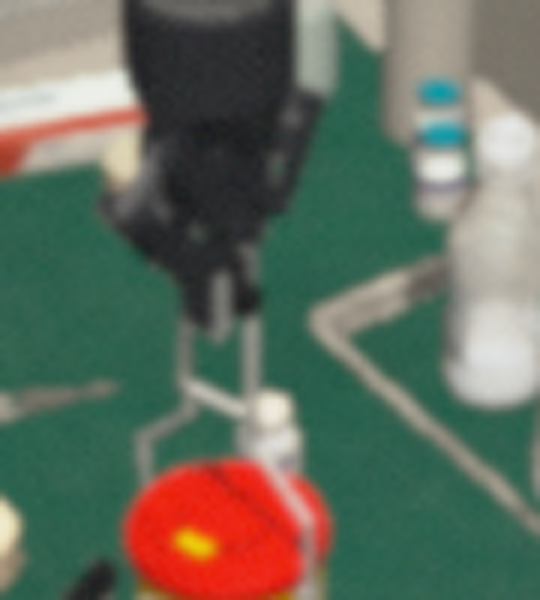

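```bash
python3 - <<'E'
from fit import *
print("white lid",atz((297,247),T,70),atz((262,240),S,70), "grip",tri([((259,208),S),((293,243),T)]))
print("marker",atz((359,240),T,17),"calc",atz((407,241),T,20))
sh=-2.5;c,q=np.cos(np.radians(11.2)),np.sin(np.radians(11.2))
seat=np.array([562+c*sh,-92.2+q*sh]);print(seat)
for d in(-95,-30,0): print(d,seat+np.array([c,q])*d)
goto([seat[0]-95*c,seat[1]-95*q,478],11.2)
E
```

```text
white lid [373.95896335 133.97950741  70.        ] [372.51311934 126.42751963  70.        ] grip (array([377.41851249, 138.97440624, 176.28129488]), [np.float64(0.5744339516805577), np.float64(0.5744339516807014)])
marker [385.8860626  -59.15495624  17.        ] calc [ 371.50063131 -208.45280255   20.        ]
[559.54761211 -92.68558588]
-95 [ 466.35687235 -111.13784924]
-30 [530.11895745 -98.51261641]
0 [559.54761211 -92.68558588]
t 6.575 delta cm [-16.76  32.45  -7.93] rot [-0.    -0.     0.158]
```

Request:
drive_tool([
  [0.5, 0, 0, -1, 0, 0, 0],
  [0.5, 0, 0, -3, 0, 0, 0],
  [0.5, -0.3, 0.6, -5, 0, 0, 0],
  [0.5, -1, 1.9, -7, 0, 0, 0.01],
  [0.5, -2, 3.9, -7.9, 0, 0, 0.02],
  [0.5, -3.4, 6.5, -7.9, 0, 0, 0.03],
  [0.5, -4.9, 9.4, -7.9, 0, 0, 0.045],
  [0.5, -6.4, 12.3, -7.9, 0, 0, 0.06],
  [0.5, -7.9, 15.2, -7.9, 0, 0, 0.075],
  [0.5, -9.4, 18.1, -7.9, 0, 0, 0.09],
  [0.5, -10.9, 21.1, -7.9, 0, 0, 0.105],
  [0.5, -12.4, 24, -7.9, 0, 0, 0.12],
  [0.5, -13.8, 26.6, -7.9, 0, 0, 0.13],
  [0.5, -15, 28.8, -7.9, 0, 0, 0.14],
  [0.5, -15.8, 30.5, -7.9, 0, 0, 0.15],
  [0.5, -16.5, 31.8, -7.9, 0, 0, 0.158],
  [0.5, -16.8, 32.4, -7.9, 0, 0, 0.158],
  [0.5, -16.8, 32.4, -7.9, 0, 0, 0.158],
  [0.5, -16.8, 32.4, -7.9, 0, 0, 0.158],
], force=60)

```text
t: 8.95
ee_pos: [466.0, -109.8, 477.6]
eef_rot: [[0.981, 0.195, -0.0], [0.195, -0.981, 0.001], [-0.0, -0.001, -1.0]]
force: [1.4, -0.6, -5.6]
opening: 0.127
```

```bash
python3 - <<'E'
from fit import *
save(S[0],"pics/s5.png",4,(270,110,180,150));save(T[0],"pics/t5.png",4,(310,90,110,140))
s=env.state(); print(s["t"],s["ee_pos"],s["eef_rot"][:,0],s["force"],s["torque"],s["opening"])
E
```

```text
9.05 [ 465.97494248 -109.94817216  477.60703272] [ 9.80736901e-01  1.95333373e-01 -6.58181774e-05] [-0.55292352  1.11912241 -5.78788479] [-0.07196986  0.01463391  0.03860508] 0.1282841102721862
```

View pics/s5.png

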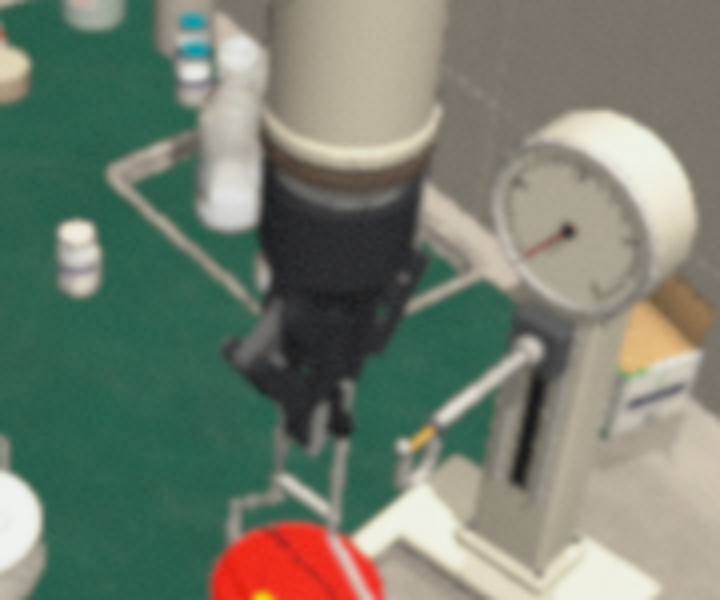

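View pics/t5.png

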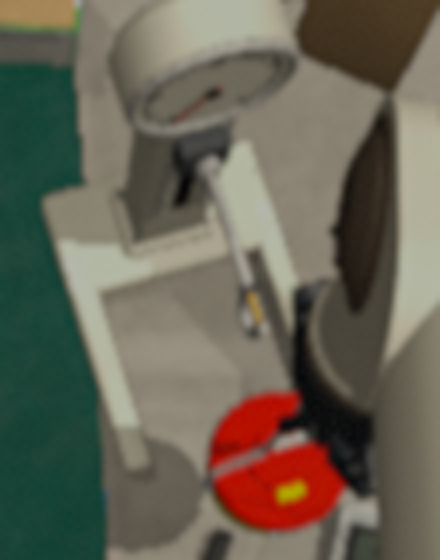

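```bash
python3 - <<'E'
from fit import *
p=[466,-110,np.radians(11.27)]; z0=477.6-359
for n,c in(("S",S),("T",T)):
    for l in((0,17.5,136+z0),(0,-17.5,136+z0),(0,0,136+z0),(0,0,65+z0)): print(n,l[1],l[2],proj(P(p,l),c).round(1))
save(S[0],"pics/s6.png",10,(325,215,60,50));save(T[0],"pics/t6.png",10,(355,180,55,50))
E
```

```text
S 17.5 254.60000000000002 [341.2 230.4]
S -17.5 254.60000000000002 [353.2 239.1]
S 0 254.60000000000002 [347.1 234.7]
S 0 183.60000000000002 [345.  255.9]
T 17.5 254.60000000000002 [378.8 200.5]
T -17.5 254.60000000000002 [391.7 197. ]
T 0 254.60000000000002 [385.3 198.7]
T 0 183.60000000000002 [380.9 203.9]
```

View pics/s6.png

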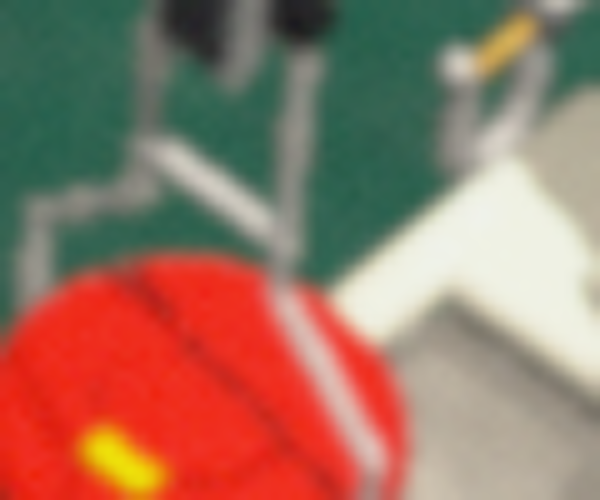

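View pics/t6.png

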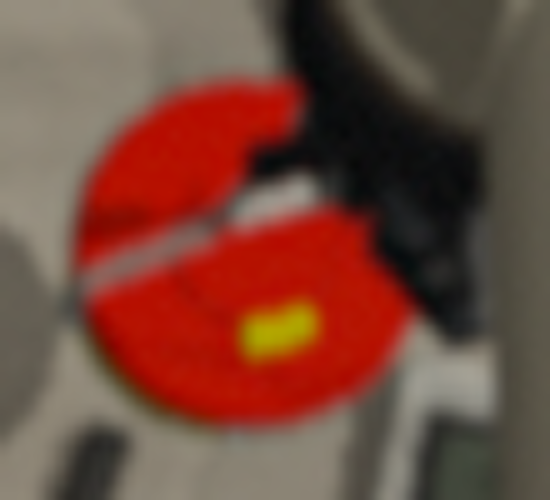

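```bash
python3 - <<'E'
from h import *
goto([559.5,-92.7,478],11.2)
E
```

```text
t 9.15 delta cm [ 9.52  0.11 -0.04] rot [-0.     0.     0.001]
```

Request:
drive_tool([
  [0.5, 0.3, 0, 0, 0, 0, 0],
  [0.5, 1, 0, 0, 0, 0, 0],
  [0.5, 2, 0, 0, 0, 0, 0],
  [0.5, 3.2, 0, 0, 0, 0, 0],
  [0.5, 4.4, 0, 0, 0, 0, 0],
  [0.5, 5.6, 0.1, 0, 0, 0, 0],
  [0.5, 6.6, 0.1, 0, 0, 0, 0],
  [0.5, 7.5, 0.1, 0, 0, 0, 0],
  [0.5, 8.3, 0.1, 0, 0, 0, 0],
  [0.5, 8.9, 0.1, 0, 0, 0, 0],
  [0.5, 9.3, 0.1, 0, 0, 0, 0],
  [0.5, 9.5, 0.1, 0, 0, 0, 0],
  [0.5, 9.5, 0.1, 0, 0, 0, 0],
  [0.5, 9.5, 0.1, 0, 0, 0, 0],
], force=60)

```text
t: 10.9
ee_pos: [559.0, -93.5, 477.7]
eef_rot: [[0.981, 0.194, -0.0], [0.194, -0.981, -0.0], [-0.0, -0.0, -1.0]]
force: [0.1, -0.3, -6.8]
opening: 0.129
```

```bash
python3 - <<'E'
from fit import *
save(S[0],"pics/s7.png",8,(335,190,80,70));save(T[0],"pics/t7.png",8,(345,130,60,70));save(S[0],"pics/s7b.png",4,(300,110,150,150))
s=env.state(); print(s["t"],s["ee_pos"],s["eef_rot"][:,0],s["force"],s["torque"],s["opening"])
p=[559.5,-92.7,np.radians(11.2)]
print(proj(P(p,(0,17.5,255)),S),proj(P(p,(0,-17.5,255)),S),proj(P(p,(0,17.5,255)),T),proj(P(p,(0,-17.5,255)),T))
E
```

```text
11.0 [558.99933374 -93.50541695 477.74456636] [ 9.81073297e-01  1.93636732e-01 -5.29497167e-05] [-0.49349726  0.81083094 -5.07620147] [-0.0409475  -0.00983493 -0.00627784] 0.12396336696206603
[369.99982532 209.7367699 ] [381.86759833 217.64257374] [368.53852896 166.17206819] [381.25504948 162.77523302]
```

View pics/s7.png

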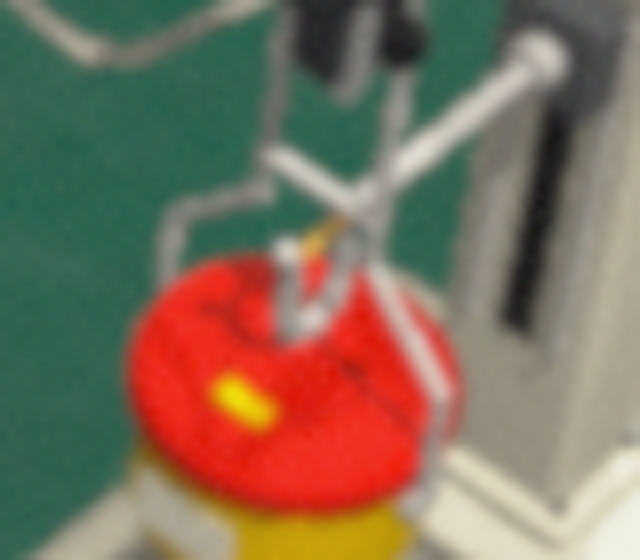

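View pics/t7.png

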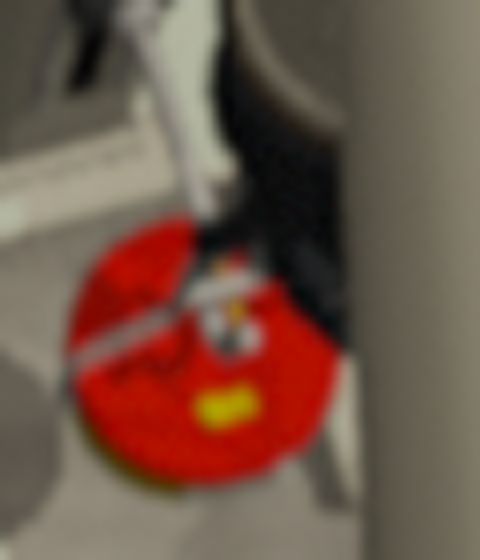

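View pics/s7b.png

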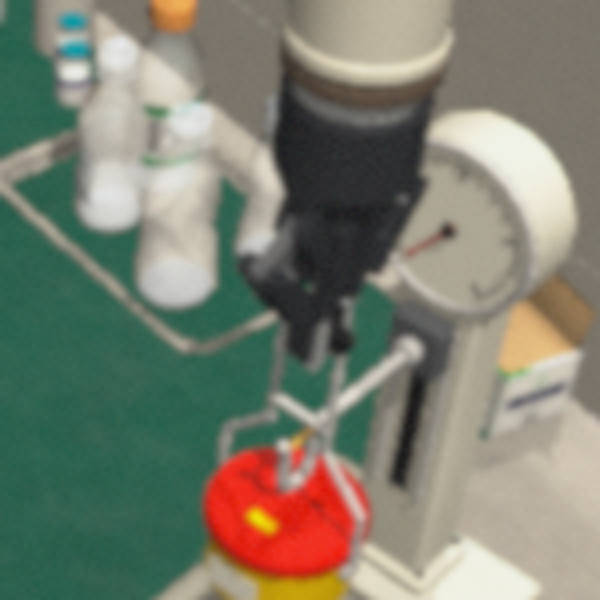

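Request:
drive_tool([
  [0.5, 0.1, 0, 0.3, 0, 0, 0],
  [0.5, 0.15, 0, 0.7, 0, 0, 0],
  [0.5, 0.15, 0, 1.1, 0, 0, 0],
  [0.5, 0.15, 0, 1.5, 0, 0, 0],
  [0.5, 0.15, 0, 1.8, 0, 0, 0],
  [0.5, 0.15, 0, 2.1, 0, 0, 0],
  [0.5, 0.15, 0, 2.4, 0, 0, 0],
  [0.5, 0.15, 0, 2.6, 0, 0, 0],
  [0.5, 0.15, 0, 2.6, 0, 0, 0],
], force=60)

```text
t: 12.12
ee_pos: [560.6, -93.1, 451.5]
eef_rot: [[0.981, 0.194, -0.0], [0.194, -0.981, 0.0], [-0.0, -0.0, -1.0]]
force: [-0.0, 0.9, -5.2]
opening: 0.128
```

```bash
python3 - <<'E'
from fit import *
save(S[0],"pics/s8.png",8,(335,190,80,70));save(T[0],"pics/t8.png",8,(345,130,60,70))
for i in range(6):
    env.get_image("top"); s=env.state(); print(s["t"],s["ee_pos"].round(1),s["force"].round(2),s["torque"].round(3),s["opening"].round(3))
E
```

```text
Traceback (most recent call last):
AttributeError: 'float' object has no attribute 'round'
```

View pics/s8.png

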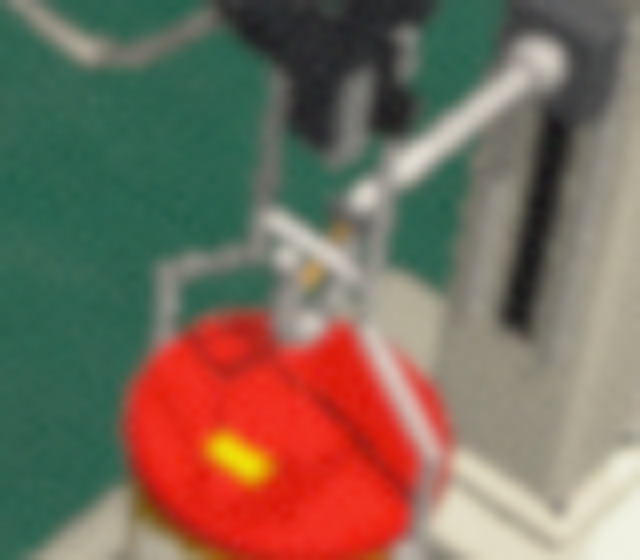

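View pics/t8.png

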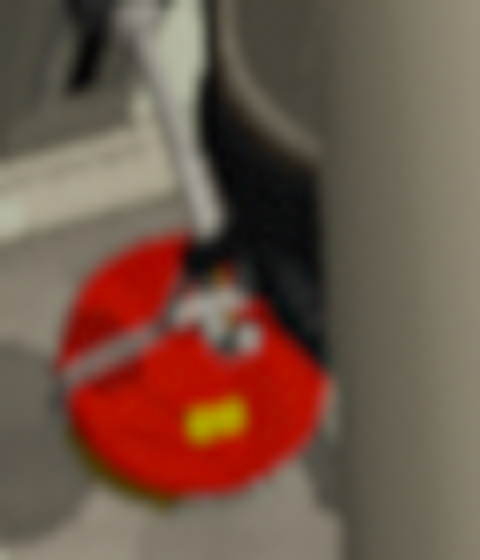

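Request:
drive_tool([
  [0.5, 0, 0, 0.2, 0, 0, 0],
  [0.5, 0, 0, 0.4, 0, 0, 0],
  [0.5, 0, 0, 0.6, 0, 0, 0],
  [0.5, 0, 0, 0.8, 0, 0, 0],
  [0.5, 0, 0, 1.0, 0, 0, 0],
  [0.5, 0, 0, 1.2, 0, 0, 0],
  [0.5, 0, 0, 1.4, 0, 0, 0],
  [0.5, 0, 0, 1.6, 0, 0, 0],
  [0.5, 0, 0, 1.6, 0, 0, 0],
], force=60)

```text
t: 13.4
ee_pos: [560.4, -93.1, 435.3]
eef_rot: [[0.981, 0.194, -0.001], [0.194, -0.981, 0.0], [-0.001, -0.0, -1.0]]
force: [-1.0, -0.5, -6.5]
opening: 0.126
```

```bash
cat > look.py <<'E'
from fit import *
import sys
n=sys.argv[1]
save(S[0],f"pics/s{n}.png",6,(330,170,100,95))
F=[]
for i in range(int(sys.argv[2])):
    env.get_image("top"); s=env.state(); F.append(np.r_[s["force"],s["torque"]])
print(s["t"],s["ee_pos"].round(2),np.mean(F,0).round(2),(np.std(F,0)/len(F)**.5).round(2),round(s["opening"],3),s["eef_rot"][:,2].round(4))
E
python3 look.py 9 6
```

```text
13.8 [560.65 -93.1  435.74] [-0.57 -0.13 -6.04 -0.07  0.15 -0.  ] [0.17 0.2  0.17 0.01 0.01 0.01] 0.125 [ 1.e-04  0.e+00 -1.e+00]
```

View pics/s9.png

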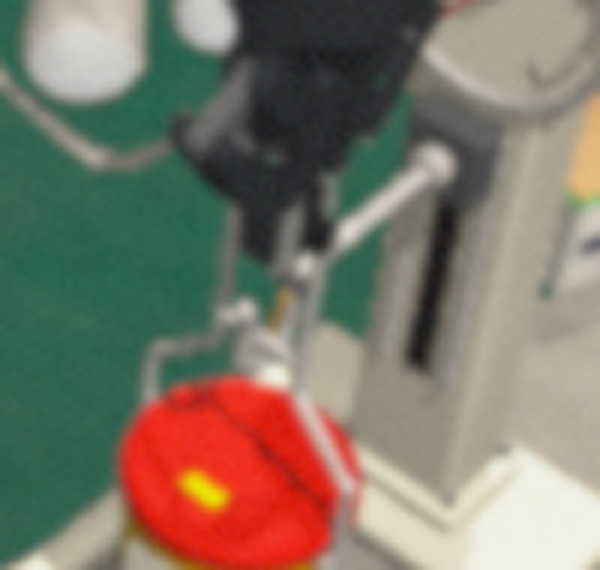

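Request:
drive_tool([
  [0.5, 0, 0, 0.15, 0, 0, 0],
  [0.5, 0, 0, 0.3, 0, 0, 0],
  [0.5, 0, 0, 0.45, 0, 0, 0],
  [0.5, 0, 0, 0.6, 0, 0, 0],
  [0.5, 0, 0, 0.75, 0, 0, 0],
  [0.5, 0, 0, 0.9, 0, 0, 0],
  [0.5, 0, 0, 1.05, 0, 0, 0],
  [0.5, 0, 0, 1.2, 0, 0, 0],
  [0.5, 0, 0, 1.2, 0, 0, 0],
  [0.5, 0, 0, 1.2, 0, 0, 0],
], force=60)

```text
t: 15.05
ee_pos: [560.7, -93.1, 423.8]
eef_rot: [[0.981, 0.194, 0.0], [0.194, -0.981, 0.0], [0.0, -0.0, -1.0]]
force: [-0.6, -0.0, -4.4]
opening: 0.122
```

```bash
python3 look.py 10 6
```

```text
15.45 [560.66 -93.1  423.73] [-0.35  0.18 -5.61  0.01  0.02 -0.02] [0.18 0.23 0.13 0.02 0.01 0.01] 0.132 [ 1.e-04  0.e+00 -1.e+00]
```

View pics/s10.png

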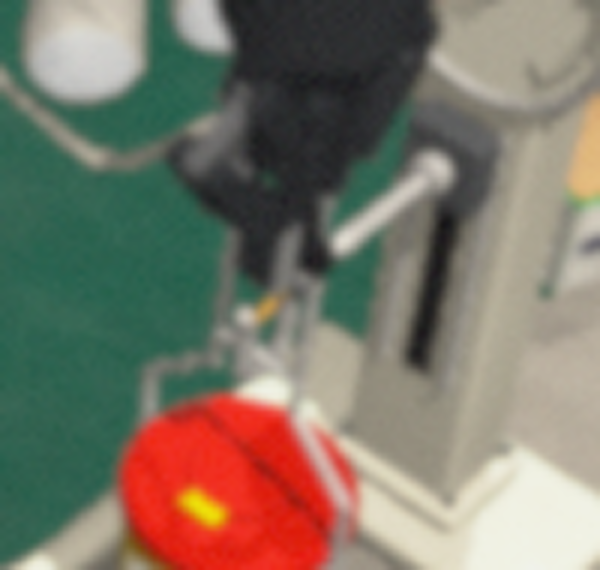

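Request:
drive_tool([
  [0.5, 0, 0, 0.15, 0, 0, 0],
  [0.5, 0, 0, 0.3, 0, 0, 0],
  [0.5, 0, 0, 0.45, 0, 0, 0],
  [0.5, 0, 0, 0.6, 0, 0, 0],
  [0.5, 0, 0, 0.75, 0, 0, 0],
  [0.5, 0, 0, 0.9, 0, 0, 0],
  [0.5, 0, 0, 1.05, 0, 0, 0],
  [0.5, 0, 0, 1.2, 0, 0, 0],
  [0.5, 0, 0, 1.35, 0, 0, 0],
  [0.5, 0, 0, 1.5, 0, 0, 0],
  [0.5, 0, 0, 1.65, 0, 0, 0],
  [0.5, 0, 0, 1.8, 0, 0, 0],
  [0.5, 0, 0, 1.95, 0, 0, 0],
  [0.5, 0, 0, 2.1, 0, 0, 0],
  [0.5, 0, 0, 2.2, 0, 0, 0],
  [0.5, 0, 0, 2.2, 0, 0, 0],
  [0.5, 0, 0, 2.2, 0, 0, 0],
  [0.5, 0, 0, 2.2, 0, 0, 0],
], force=60)

```text
t: 17.7
ee_pos: [560.7, -93.1, 401.7]
eef_rot: [[0.981, 0.194, 0.0], [0.194, -0.981, 0.0], [0.0, -0.0, -1.0]]
force: [0.5, 0.5, -2.3]
opening: 0.126
```

```bash
python3 look.py 11 12
```

```text
18.4 [560.66 -93.1  401.73] [-0.05 -0.27 -1.76  0.02 -0.    0.01] [0.21 0.14 0.19 0.   0.01 0.01] 0.129 [ 1.e-04  0.e+00 -1.e+00]
```

View pics/s11.png

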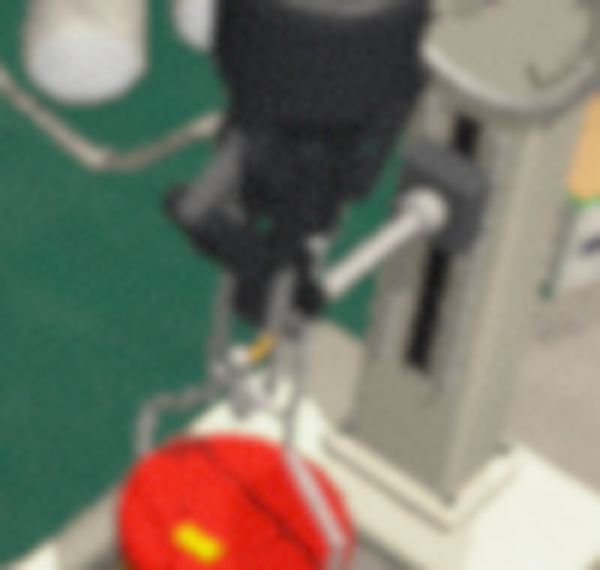

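Request:
drive_tool([
  [0.5, 0, 0, 0.15, 0, 0, 0],
  [0.5, 0, 0, 0.3, 0, 0, 0],
  [0.5, 0, 0, 0.45, 0, 0, 0],
  [0.5, 0, 0, 0.6, 0, 0, 0],
  [0.5, 0, 0, 0.75, 0, 0, 0],
  [0.5, 0, 0, 0.85, 0, 0, 0],
  [0.5, 0, 0, 0.95, 0, 0, 0],
  [0.5, 0, 0, 1.05, 0, 0, 0],
  [0.5, 0, 0, 1.05, 0, 0, 0],
  [0.5, 0, 0, 1.05, 0, 0, 0],
  [0.5, 0, 0, 1.05, 0, 0, 0],
], force=60)

```text
t: 19.77
ee_pos: [560.7, -93.1, 391.3]
eef_rot: [[0.981, 0.194, 0.0], [0.194, -0.981, 0.0], [0.0, 0.0, -1.0]]
force: [0.1, 0.2, -0.5]
opening: 0.125
```

```bash
python3 look.py 12 40
```

```text
21.875 [560.62 -93.13 391.19] [ 0.35  0.03 -0.02 -0.02 -0.05 -0.  ] [0.08 0.07 0.08 0.   0.   0.  ] 0.127 [-0.  0. -1.]
```

View pics/s12.png

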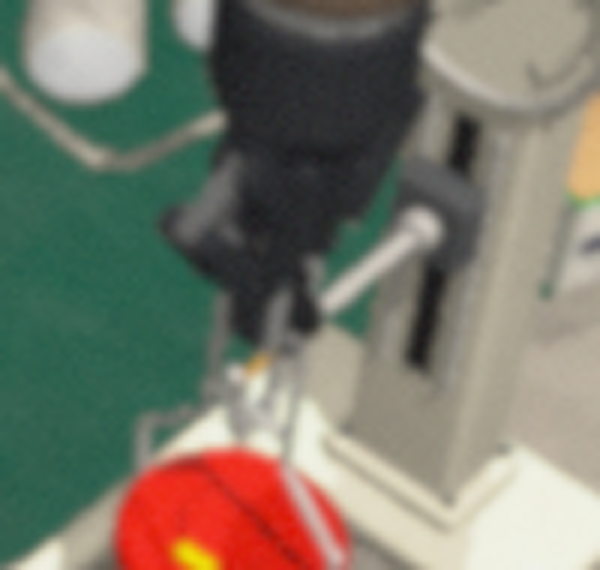

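Request:
drive_tool([
  [0.5, 0.02, 0, 0, 0, 0, 0],
  [0.5, 0.04, 0, 0, 0, 0, 0],
  [0.5, 0.04, 0, 0, 0, 0, 0],
  [0.5, 0.04, 0, 0, 0, 0, 0],
], force=60)

```text
t: 22.38
ee_pos: [560.9, -93.1, 391.1]
eef_rot: [[0.981, 0.194, -0.0], [0.194, -0.981, 0.0], [-0.0, -0.0, -1.0]]
force: [-1.1, -0.2, -0.3]
opening: 0.126
```

```bash
python3 look.py 13 30
```

```text
23.975 [561.01 -93.03 391.17] [-1.05 -0.33  0.07 -0.09  0.29 -0.  ] [0.09 0.08 0.1  0.01 0.01 0.01] 0.131 [-1.e-04  0.e+00 -1.e+00]
```

Request:
drive_tool([
  [0.5, -0.02, 0, 0, 0, 0, 0],
  [0.5, -0.03, 0, 0, 0, 0, 0],
  [0.5, -0.03, 0, 0, 0, 0, 0],
  [0.5, -0.03, 0, 0, 0, 0, 0],
], force=60)

```text
t: 24.48
ee_pos: [560.8, -93.0, 391.3]
eef_rot: [[0.981, 0.194, 0.0], [0.194, -0.981, 0.0], [0.0, 0.0, -1.0]]
force: [-0.4, -1.0, 0.1]
opening: 0.129
```

```bash
python3 look.py 14 24
```

```text
25.775 [560.75 -93.09 391.18] [-0.38 -0.02 -0.03 -0.05  0.08  0.  ] [0.1  0.11 0.11 0.01 0.01 0.01] 0.131 [ 0.  0. -1.]
```

Request:
drive_tool([
  [0.5, -0.01, 0, 0, 0, 0, 0],
  [0.5, -0.01, 0, 0, 0, 0, 0],
  [0.5, -0.01, 0, 0, 0, 0, 0],
], force=60)

```text
t: 26.15
ee_pos: [560.7, -93.1, 391.2]
eef_rot: [[0.981, 0.194, 0.0], [0.194, -0.981, 0.0], [0.0, -0.0, -1.0]]
force: [0.0, -0.7, -0.1]
opening: 0.128
```

```bash
python3 look.py 15 30
```

```text
27.75 [560.64 -93.09 391.17] [ 0.21  0.02  0.09 -0.02 -0.04 -0.  ] [0.09 0.09 0.09 0.01 0.01 0.01] 0.127 [-0.e+00  1.e-04 -1.e+00]
```

Request:
drive_tool([
  [0.9, 0, 0, 0, 0, 0, 0],
  [1.0, 0, 0, 0, 0, 0, 0],
  [1.05, 0, 0, 0, 0, 0, 0],
  [1.1, 0, 0, 0, 0, 0, 0],
  [1.15, 0, 0, 0, 0, 0, 0],
  [1.2, 0, 0, 0, 0, 0, 0],
  [1.25, 0, 0, 0, 0, 0, 0],
  [1.3, 0, 0, 0, 0, 0, 0],
  [1.4, 0, 0, 0, 0, 0, 0],
  [1.5, 0, 0, 0, 0, 0, 0],
  [1.7, 0, 0, 0, 0, 0, 0],
  [1.9, 0, 0, 0, 0, 0, 0],
  [2.1, 0, 0, 0, 0, 0, 0],
  [2.3, 0, 0, 0, 0, 0, 0],
], force=20)

```text
t: 29.5
ee_pos: [560.6, -93.1, 391.2]
eef_rot: [[0.981, 0.194, -0.0], [0.194, -0.981, 0.0], [-0.0, -0.0, -1.0]]
force: [0.3, -0.1, 0.2]
opening: 0.27
```

```bash
python3 look.py 16 10
```

```text
30.1 [560.64 -93.09 391.17] [ 0.08  0.18 -0.22  0.   -0.    0.01] [0.24 0.14 0.15 0.01 0.01 0.01] 0.272 [-1.e-04  0.e+00 -1.e+00]
```

View pics/s16.png

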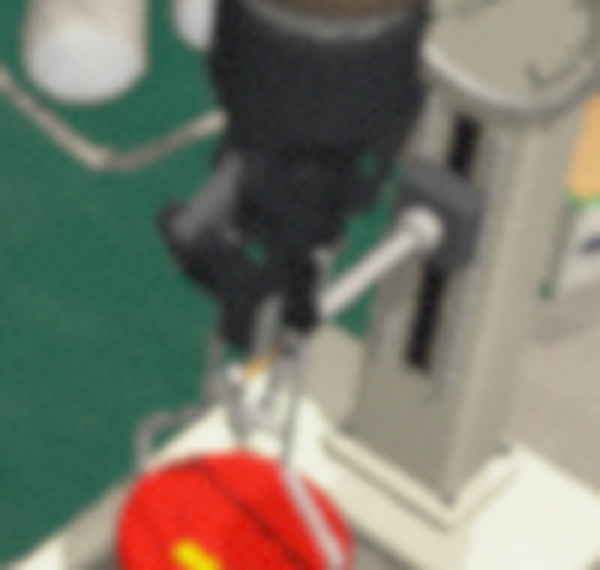

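Request:
drive_tool([
  [2.7, 0, 0, 0, 0, 0, 0],
  [3.2, 0, 0, 0, 0, 0, 0],
  [3.7, 0, 0, 0, 0, 0, 0],
  [4.2, 0, 0, 0, 0, 0, 0],
  [4.2, 0, 0, -0.3, 0, 0, 0],
  [4.2, 0, 0, -0.8, 0, 0, 0],
  [4.2, 0, 0, -1.6, 0, 0, 0],
  [4.2, 0, 0, -2.6, 0, 0, 0],
  [4.2, 0, 0, -3.8, 0, 0, 0],
  [4.2, 0, 0, -5.2, 0, 0, 0],
  [4.2, 0, 0, -7, 0, 0, 0],
  [4.2, -1, 0, -9, 0, 0, 0],
  [4.2, -3, 0, -11, 0, 0, 0],
  [4.2, -6, 0, -12, 0, 0, 0],
  [4.2, -9, 0, -12, 0, 0, 0],
  [4.2, -12, 0, -12, 0, 0, 0],
  [4.2, -13, 0, -12, 0, 0, 0],
  [4.2, -13, 0, -12, 0, 0, 0],
], force=20)

```text
t: 32.35
ee_pos: [432.8, -118.5, 512.1]
eef_rot: [[0.981, 0.193, 0.002], [0.193, -0.981, -0.0], [0.002, 0.0, -1.0]]
force: [0.3, -0.2, -0.3]
opening: 0.495
```

```bash
python3 look.py 17 6; python3 - <<'E'
from fit import *
save(S[0],"pics/s18.png",4,(310,110,150,150));save(T[0],"pics/t18.png",4,(310,80,110,140))
E
```

```text
32.75 [ 433.55 -118.14  510.92] [-0.13  0.27 -0.19  0.03  0.01 -0.  ] [0.17 0.19 0.19 0.01 0.01 0.01] 0.494 [-6.e-04  0.e+00 -1.e+00]
```

View pics/s17.png

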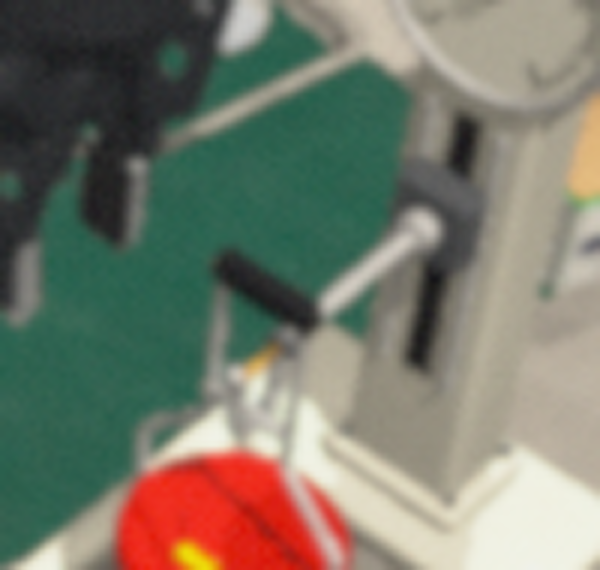

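View pics/s18.png

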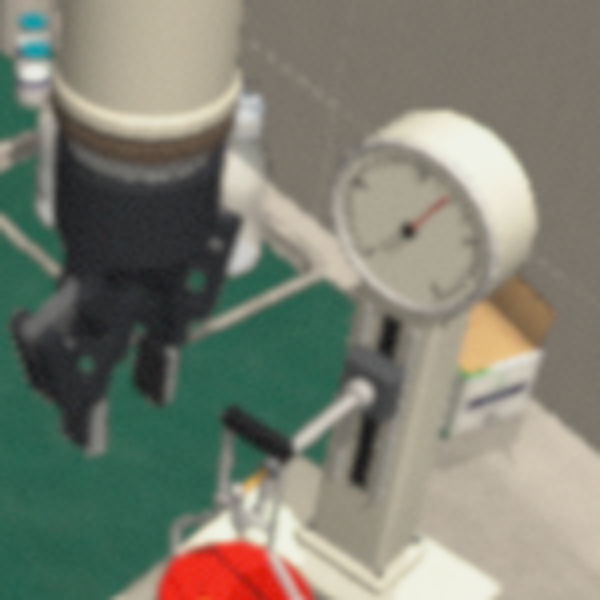

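View pics/t18.png

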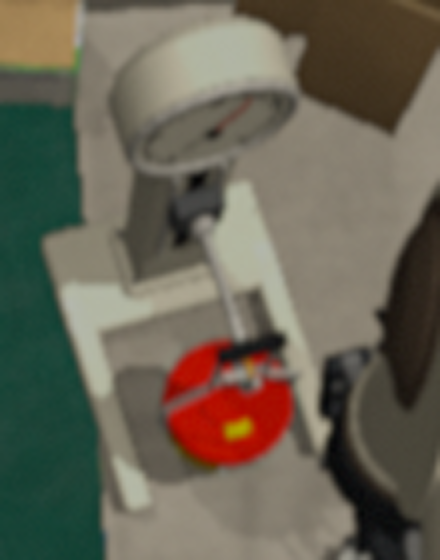

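```bash
python3 - <<'E'
from h import *
a=cam("scene")[0].astype(float)
for i in range(8): env.get_image("top")
b=cam("scene")[0].astype(float)
r=np.s_[205:290,345:400]; f=np.s_[250:350,500:600]
print("pail diff",np.abs(a-b)[r].mean(),"background",np.abs(a-b)[f].mean(), "dial",np.abs(a-b)[150:185,395:435].mean())
print(cv2.phaseCorrelate(a[r].mean(2),b[r].mean(2)))
s=env.state();print(s["t"],s["ee_pos"],s["qvel"].round(2),s["force"])
print(env.close_job())
E
```

```text
pail diff 1.533048128342246 background 1.2192 dial 1.1323809523809525
((0.03451198384492571, -0.0019797128501721772), 0.9965527196416518)
33.35 [ 433.08453253 -118.2766489   511.20968417] [-0.06  0.02 -0.05 -0.05  0.05  0.05  0.06] [ 0.77760477 -0.11916334 -0.17388595]
the job is handed in; nothing more can be done
None
```

The large red-lidded sharps pail is hanging on the scale with the keeper closed over its rung. I handed the job in at about 33 s, well under the 58 s limit.

- **Lift:** I gripped the pail by its black grip and lifted it upright. The wrist read about 5.8 N, so it weighs roughly 0.59 kg.
- **Hooking:** I brought the rung over the hook tip from the front and pushed it down past the keeper. The wrist showed a small turning moment while the keeper was pushed open, and it fell back to near zero once the keeper snapped shut.
- **Lowering:** I lowered it slowly until the wrist force was 0.0 ± 0.1 N, so the spring carried the whole weight. I also trimmed out a small sideways force, which left a turning moment of about 0.04 N m.
- **Release:** I opened the jaws gradually and then backed away up and clear. The hook block and pail showed no visible movement as the grip opened. I did not watch the needle itself at that moment.

In the last checks, two pictures about 0.45 s apart showed the pail still to within 0.04 pixel. The needle was steady just past mid-scale, and the robot was touching nothing. By height the pail hangs about 32 mm above the table. I did not move the calculator, marker, vial or tape roll.

One disagreement: the trained network put the hook seat about 6 mm further back than my own fit. I used my fit, and the rung seated without trouble.

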